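# Free a jammed book clamp and reset its stop

### The arm

A 6-joint arm with a two-finger parallel gripper is mounted at the origin on the work surface. World frame = base frame: x ahead of the robot, y to its left, z up, the work surface at z = 0. Lengths are in mm, angles in rad, forces in N, time in s.
With the tool pointing down it reaches from about 400 to 925 mm from the base axis. Payload 12.5 kg.
Tool frame: the origin (TCP) lies midway between the tips of the shut fingers; the grasp point (between the pads) lies 19 mm behind it; z points along the fingers, y is the line along which they close (so a half turn about z gives the same grasp; the last joint's range is limited). The gripper opens to 95 mm and grips with 3 to 60 N. Pads are 20 mm wide; open, the fingers measure 119 mm over their backs; the gripper's body (75 mm by 180 mm) begins 59 mm behind the grasp point.
Start: joints at [-1.354, 0.491, 1.559, -0, 1.092, -0.106], TCP at [198.288, -592.73, 214.661] pointing down, gripper open.
Joint ranges: [-3.1, 3.1], [-0.84, 2.19], [0.05, 2.79], [-1.13, 4.28], [0.06, 2.93], [-2.69, 2.69]. Speed limits (rad/s): [2.22, 2.22, 2.79, 3.14, 3.14, 3.14].

### API

Orientations are given as [roll, pitch, yaw] about the fixed x, y, z axes, in that order (R = Rz(yaw) Ry(pitch) Rx(roll)).
In Python, from cell import state, read_camera, camera_info, env gives the robot as it stands.
- The arm moves only by the tool move_arm, never from a script. Its argument "commands" is a list of rows, each a list of 3 entries, a list of its own where there are three numbers: the shift along the world's x, y, z in cm, then the turn, a rotation vector about the world's x, y, z in degrees, then the opening, from 0 (shut) to 1 (fully open). A call has 1 to 10 rows; each row shifts and turns the commanded pose from where the row before left it; what a row does not reach is not made up. A row lasts 1/10 s, in which the tool goes at most 50 mm and 8.59 degrees, less where a joint would pass 70% of its speed; a pose out of reach is approached as far as the arm can. A call with a gripper value outside its range is refused whole. The fingers move at their own pace and stop on an object; the grip force is fixed at half the most. Time passes only in rows, so rows that do not move let the fingers close. It gives the time, the measured TCP pose, the force, the opening and the grip force at its end, in the units of the state.
- state(): the state, without advancing time (a new reading comes with each control period).
- read_camera(name): name is "side" or "top" or "wrist"; returns the picture (384x512x3 uint8, blue, green, red); there is no depth.
- camera_info(name): a dict with "K" (3x3 intrinsics, pixels), "k1" (the pictures are not rectified: a ray, as slopes to the right and down, at radius r is drawn at 1 + k1 r^2 times it, then the intrinsics apply), "cam_to_world" (4x4, takes a point from camera to world coordinates). Camera axes: x right, y down, z forward; pixel columns grow to the right and rows downward; lengths in mm; the calibration is good to about 2 mm. A picture is of the moment at which its call begins: read the wrist's pose just before it. camera_info takes no time and is no camera call; for the wrist camera it gives the pose at the moment of the call.
- env.job_done(): hands the job in; it is judged then, once.
The state is a dict: "t": time; "joints": joint angles; "qvel": joint speeds; "tau": joint torques, N m; "eef_pos": TCP position; "tcp_rot": TCP orientation; "ft_force": force on the tool from outside, world axes, zero at the start; "moment": the same for the moment, N m; "opening": opening from 0.0 (shut) to 1.0 (fully open); "grip_force": force on a finger pad.
Only numpy, scipy, OpenCV 4.12 (cv2) and the standard library are available. Lean on these libraries where they do the work, as an engineer would, in place of code of your own. Each camera call takes 0.05 s, during which the arm holds its last target. There are 200 camera calls.

### The job

The motorised book clamp is jammed. First push the red mushroom stop in until it stays down by itself and take the hand off it; then take the mallet and, with the mallet only, knock the clamp's brass release pin down until it stays down; put the mallet back in its wooden cradle as it was. Last, turn the red stop clockwise so that it pops fully out again, and let go of everything; leave the bottle, the flask and the two steel weights where they are, and keep the hand itself off the clamp.

Things in the scene. Friction and masses are not known exactly. Their poses are not given: they have to be found in the camera images.
- station: grey stop station fixed to the table, 130 x 120 mm foot, about 145 mm tall, carrying a sloping panel with the red mushroom stop. Its origin is on the table, 45 mm in front (-x) of the point straight below the middle of the panel face (point stop_seat); at yaw 0 the panel looks towards the robot (-x).
- stop_seat (a point): fixed point in the middle of the panel's outer face, on the stop's axis, 115 mm above the table. z = the stop's axis, out of the panel: 32 degrees from vertical, leaning to the station's front (its -x). y is level, along the panel's width (110 mm); x points up the slope (100 mm).
- stop_top (a point): centre of the top of the red mushroom head, round, 40 mm across, 20 mm thick, flat top 32 mm across. When out, the top is 33 mm and the underside 13 mm out from the panel; 10 mm less when fully in. Nothing stands around it, so it can be gripped by its sides. z = the stop's axis; x and y turn with the head.
- stop_press (a joint): how far the stop is pushed in along its axis, m: 0 = out, 0.010 = bottomed. Spring 3 N at the start to 7 N at the bottom, plus up to about 4 N more while a catch is passed. Pushed past 0.0075 (bottom it to be sure) it is caught and stays at about 0.007 when let go.
- stop_twist (a joint): turn of the red head, rad: 0 at rest, grows clockwise seen from outside the panel, end stop 1.2. Turned 0.7 or more while in, the catch lets go and the spring pushes the head out once the grip does not hold it. Let go, it turns slowly back to 0 (weak spring, under 0.03 N m). If held in while turned back it catches again: let go of it, or draw it out, at the turned end.
- clamp: book clamp fixed to the table: aluminium base 175 x 110 x 20 mm (x from -40 to +135 mm), green release block (x -30 to +20, y +-30 mm) with its top 60 mm above the table, and behind it (x from 56 mm) upright jaws 85 mm high holding a book block. Origin on the table straight below the release pin. At yaw 0 the block is on the robot's side.
- pin_seat_site (a point): fixed point on the pin's axis at the top of the release block, 60 mm above the table; z is up. The pin is vertical with a brass head 22 mm across and 12 mm thick, its top 28 mm above this point when up.
- pin (a joint): how far the release pin is driven down, m: 0 = up, 0.014 = bottomed. Spring 3.5 N at the start to 8.5 N at the bottom plus up to about 4 N more near 6 to 9 mm where a catch is passed. Past 0.0105 it is caught and stays at about 0.010.
- cradle: wooden mallet cradle fixed to the table: plate 220 (x) x 70 (y) x 10 mm, origin under its centre. At x = -75 mm a post 18 mm thick in x carries the handle's end, 31 mm above the table, between two cheeks 34 mm apart reaching 47 mm above the table. The mallet's head stands on the plate at x = +60 mm.
- cradle_pad (a point): middle of the round dark pad on the cradle plate where the mallet's head stands, 10 mm above the table, 60 mm from the cradle's origin along its x.
- mallet: loose mallet, 0.32 kg: white cylindrical head 42 mm across, 64 mm tall, standing on its striking face (axis z), and a wooden handle 22 x 22 mm level along x, ending 103 mm behind the origin, its middle line 32 mm above the face. Origin: in the plane of the face, 60 mm from the head's axis towards the handle. At home it is 10 mm above the table over the cradle's origin, axes aligned.
- mallet_face (a point): centre of the mallet's lower striking face.
- mallet_grip (a point): point on the handle's middle line 60 mm from the head's axis, 32 mm above the face; the mallet's centre of mass is about 30 mm from it towards the head, on the same line. Handle runs along the mallet's x axis.
- bottle: brown bottle 60 mm across, 170 mm tall, loose; origin under its centre.
- flask: blue flask with a white cap, 72 mm across, 195 mm tall, loose; origin under its centre.
- weight_a: bright steel paperweight 100 x 45 x 14 mm lying on the table, loose; origin under its centre.
- weight_b: second bright steel paperweight of the same size; origin under its centre.
Things that resemble listed ones, but are neither listed nor needed, are in the scene too. What is shaped like the station but orange or pink is not meant.

How it is judged:
By the outcome, as a careful person would: the job done as asked, in the order asked, and still so for the second after the job is handed in, with the robot touching nothing.
It also fails if it takes over 72 s, if anything falls off the work surface, if the arm or the gripper's body presses on something with over 40 N, if the wrist force passes 120 N, or if a joint passes its speed limit or range.

## Working session

There is one attempt and no reset: what is moved stays moved. The work goes in short steps, Python scripts to look and compute and a tool call to move; the robot and the scene stay as the last step left them, time stands still between calls to the robot, and variables do not carry over. Pictures are saved under pics/ and viewed, at most 10 in all, crops included, and the job is handed in when it is done.

Besides the shell and the picture viewer there is one more tool, called after "Emit:" in YAML: its name, and indented under it one key for each argument. move_arm: Moves the arm, as the interface text tells. Its arguments: {"type":"object","properties":{"commands":{"type":"array"}},"required":["commands"]}

```bash
ls; mkdir -p pics; python3 - <<'E'
from cell import state, read_camera, camera_info
import cv2,numpy as np
a=read_camera("top");b=read_camera("side")
cv2.imwrite("pics/top.png",a);cv2.imwrite("pics/side.png",b)
cv2.imwrite("pics/both.png",np.vstack([cv2.resize(a,(400,300)),cv2.resize(b,(400,300))]))
for n in("top","side","wrist"):
    print(n,camera_info(n))
print(state())
E
```

```text
pics
top {'K': array([[499.1107766 ,   0.        , 259.16703633],
       [  0.        , 499.1107766 , 195.24513585],
       [  0.        ,   0.        ,   1.        ]]), 'k1': 0.03758693492213609, 'cam_to_world': array([[ 2.53978550e-02, -9.83424407e-01,  1.79531015e-01,
         2.34329860e+02],
       [-9.99556144e-01, -2.21845737e-02,  1.98836436e-02,
         4.14156422e+01],
       [-1.55712414e-02, -1.79956331e-01, -9.83551349e-01,
         1.65363579e+03],
       [ 0.00000000e+00,  0.00000000e+00,  0.00000000e+00,
         1.00000000e+00]])}
side {'K': array([[366.85899236,   0.        , 255.7024282 ],
       [  0.        , 366.85899236, 187.89577983],
       [  0.        ,   0.        ,   1.        ]]), 'k1': 0.01567459124485416, 'cam_to_world': array([[-9.69419961e-01, -1.98381865e-01,  1.44463057e-01,
         3.63163894e+02],
       [-2.44920854e-01,  7.45040615e-01, -6.20425868e-01,
         6.93052572e+02],
       [ 1.54503961e-02, -6.36835236e-01, -7.70845099e-01,
         9.08062454e+02],
       [ 0.00000000e+00,  0.00000000e+00,  0.00000000e+00,
         1.00000000e+0
[... 552 characters left out ...]
00]])}
{'t': 0.1, 'joints': array([-1.35364079e+00,  4.91464410e-01,  1.55937020e+00,  1.18612669e-06,
        1.09170286e+00, -1.05629935e-01]), 'qvel': array([-1.63516693e-04,  4.25445879e-06, -2.23105574e-03,  4.05828477e-04,
        5.00087660e-05, -1.16489340e-03]), 'tau': array([ 2.64381422e-03, -6.13622904e+01, -2.58605361e+01,  6.93144067e-02,
        4.70276386e-02, -4.50230129e-05]), 'eef_pos': array([ 198.21510166, -592.51752597,  214.1481532 ]), 'tcp_rot': array([-3.14065321e+00, -1.00662428e-04,  3.22784879e-01]), 'ft_force': array([-0.08280774,  0.23897955, -0.89005115]), 'moment': array([-0.03714206,  0.03403039,  0.00023972]), 'grip_force': 0.0, 'opening': 0.9960859519325115}
```

View pics/top.png

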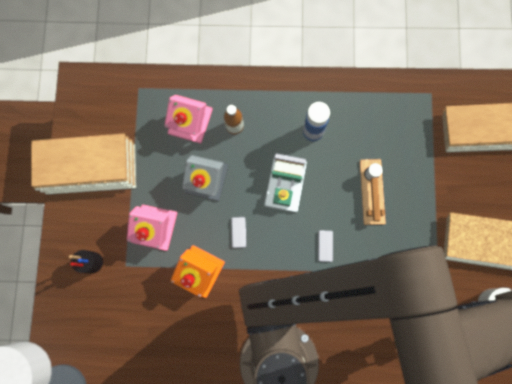

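View pics/side.png

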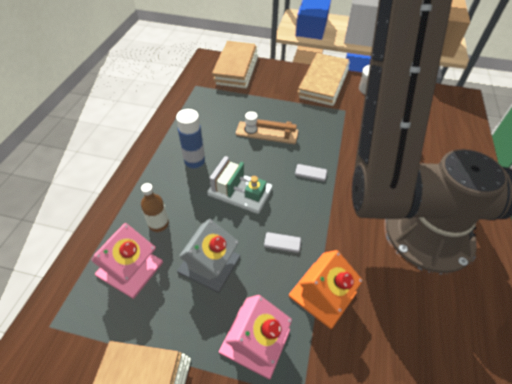

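Top view candidates for the stop: pink (187,118), pink (152,228), orange (198,272) and grey (203,178). I choose the grey one. The clamp is at (287,183), with its pin at (284,194). The cradle and mallet are at (372,190), with the head at (375,170) and the handle towards the robot.

```bash
cat > h.py <<'E'
import numpy as np,cv2
from scipy.spatial.transform import Rotation as R
from cell import state, read_camera, camera_info
def rays(ci,px):
    px=np.atleast_2d(px).astype(float);K=ci["K"];D=np.array([ci["k1"],0,0,0,0.])
    n=cv2.undistortPoints(px[:,None],K,D)[:,0]
    T=ci["cam_to_world"];d=np.c_[n,np.ones(len(n))]@T[:3,:3].T
    return T[:3,3],d
def plane(ci,px,z):
    o,d=rays(ci,px);return o+d*((z-o[2])/d[:,2])[:,None]
def tri(c1,p1,c2,p2):
    o1,d1=rays(c1,p1);o2,d2=rays(c2,p2);d1,d2=d1[0],d2[0]
    s=np.linalg.lstsq(np.c_[d1,-d2],o2-o1,rcond=None)[0]
    a,b=o1+s[0]*d1,o2+s[1]*d2
    return (a+b)/2,np.linalg.norm(a-b)
def proj(ci,P):
    T=np.linalg.inv(ci["cam_to_world"]);P=np.atleast_2d(P)@T[:3,:3].T+T[:3,3]
    n=P[:,:2]/P[:,2:];n=n*(1+ci["k1"]*(n**2).sum(1,keepdims=True))
    return n@ci["K"][:2,:2].T+ci["K"][:2,2]
def blobs(img,box,lo,hi,amin=8):
    x0,y0,x1,y1=box;hsv=cv2.cvtColor(img,cv2.COLOR_BGR2HSV)[y0:y1,x0:x1]
    m=cv2.inRange(hsv,lo,hi) if lo[0]<=hi[0] else cv2.inRange(hsv,(0,lo[1],lo[2]),hi)|cv2.inRange(hsv,lo,(180,hi[1],hi[2]))
    n,l,s,c=cv2.connectedComponentsWithStats(m)
    out=[(int(s[i,4]),(c[i]+[x0,y0]).round(2).tolist(),(s[i,:4]+[x0,y0,0,0]).tolist()) for i in range(1,n) if s[i,4]>=amin]
    return sorted(out,reverse=True),m
RED=((170,150,80),(8,255,255));YEL=((20,130,120),(35,255,255));WHT=((0,0,190),(180,50,255))
GRN=((40,80,40),(85,255,255))
E
python3 - <<'E'
from h import *
a=cv2.imread("pics/top.png");b=cv2.imread("pics/side.png")
def show(n,ta,tb,c):
    print(n,blobs(a,ta,*c)[0][:4],blobs(b,tb,*c)[0][:4])
show("red",(180,155,228,202),(178,220,240,290),RED)
show("yel",(180,155,228,202),(178,220,240,290),YEL)
show("pinyel",(262,150,310,215),(205,155,275,212),((15,60,60),(35,255,255)))
show("grn",(262,150,310,215),(205,155,275,212),GRN)
show("head",(355,155,390,228),(235,105,305,150),WHT)
show("wood",(355,155,390,228),(235,105,305,150),((5,80,60),(25,255,255)))
A=cv2.resize(a[145:235,175:395],(792,324),interpolation=cv2.INTER_CUBIC)
B=cv2.resize(b[100:290,170:310],None,fx=1.95,fy=1.45,interpolation=cv2.INTER_CUBIC)
B=cv2.copyMakeBorder(B,0,0,0,792-B.shape[1],cv2.BORDER_CONSTANT)[:276]
cv2.imwrite("pics/crop.png",np.vstack([A,B]))
E
```

```text
red [(87, [198.74, 180.02], [194, 175, 11, 11])] [(149, [216.67, 244.03], [210, 236, 15, 16])]
yel [(136, [201.61, 176.07], [191, 169, 19, 19])] [(216, [210.66, 248.53], [203, 234, 22, 25])]
pinyel [(85, [283.19, 194.22], [278, 189, 11, 11])] [(102, [253.82, 182.1], [249, 175, 11, 14])]
grn [(113, [282.04, 198.42], [274, 189, 18, 16]), (103, [286.42, 175.6], [273, 172, 28, 9])] [(162, [255.88, 190.64], [246, 180, 20, 20]), (86, [235.48, 174.26], [228, 163, 15, 23])]
head [(151, [375.25, 169.49], [369, 163, 14, 14])] [(92, [250.75, 115.24], [245, 111, 13, 9])]
wood [(1171, [372.06, 195.8], [360, 159, 26, 66])] [(920, [271.33, 130.87], [236, 119, 62, 25])]
```

View pics/crop.png

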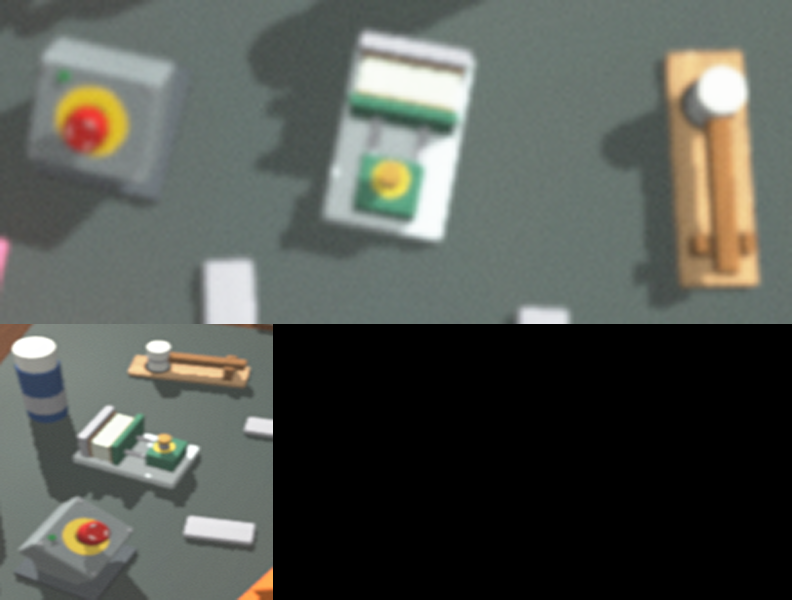

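The crop shows the grey station at crop px (95,125), the clamp pin at (390,180) and the mallet at (715,170), with its head away from the robot. The choice stands.

```bash
python3 - <<'E'
from h import *
t,s=camera_info("top"),camera_info("side")
b=cv2.imread("pics/top.png");c=cv2.imread("pics/side.png")
print("red",tri(t,[198.7,180],s,[216.7,244]))
# yellow disc outer: hull of yellow+red
def disc(img,box):
    y,m1=blobs(img,box,*YEL);r,m2=blobs(img,box,*RED)
    p=cv2.findNonZero(m1|m2);e=cv2.fitEllipse(cv2.convexHull(p));return np.array(e[0])+box[:2],e
p1,_=disc(b,(180,155,228,202));p2,_=disc(c,(190,225,240,275));print(p1,p2)
print("seat",tri(t,p1,s,p2),plane(t,p1,115),plane(s,p2,115))
print("pin",tri(t,[282.8,193.8],s,[253.8,181]),plane(t,[283.2,194.2],75))
print("head",tri(t,[375.25,169.5],s,[250.7,115.2]),plane(t,[375.3,169.5],74))
# clamp rectangle corners at z=20 (crop px/3.6 + (175,145))
q=np.array([[325,218],[443,240],[474,62]])/3.6+[175,145];print("clamp",plane(t,q,20))
q=np.array([[668,52],[742,52],[681,287],[758,285]])/3.6+[175,145];print("cradle",plane(t,q,10))
q=np.array([[724,270],[720,120]])/3.6+[175,145];print("handle",plane(t,q,53))
E
```

```text
red (array([557.26944038, 262.60919915, 128.84080127]), np.float64(0.8236044813819859))
[200.11802673 178.03353882] [213.64508629 246.18743515]
seat (array([567.17926613, 260.90900684, 111.54071432]), np.float64(0.41604093308992895)) [[566.22064125 260.39816601 115.        ]] [[566.50658862 262.77325282 115.        ]]
pin (array([530.30515939,  -2.52512049,  74.09676279]), np.float64(2.3946944719403165)) [[527.64012005  -3.82264496  75.        ]]
head (array([ 617.80500569, -300.16990627,   70.11228876]), np.float64(2.4276572195526835)) [[ 615.62392931 -299.51152849   74.        ]]
clamp [[498.24897163  53.30704226  20.        ]
 [480.29755359 -55.39075033  20.        ]
 [648.94657412 -82.3538415   20.        ]]
cradle [[ 664.89023582 -264.45672688   10.        ]
 [ 666.27728941 -333.28810961   10.        ]
 [ 443.42467703 -273.86954035   10.        ]
 [ 446.97949285 -343.80641772   10.        ]]
handle [[ 454.15094482 -303.92999398   53.        ]
 [ 591.08852362 -302.61430125   53.        ]]
```

```bash
cat >> h.py <<'E'
def stopR(yaw,phi):  # tool z into panel, tool x turned phi from up-slope toward... about -z_tool
    n=np.array([-np.sin(.5585)*np.cos(yaw),-np.sin(.5585)*np.sin(yaw),np.cos(.5585)])
    u=np.array([np.cos(.5585)*np.cos(yaw),np.cos(.5585)*np.sin(yaw),np.sin(.5585)])
    x=np.cos(phi)*u+np.sin(phi)*np.cross(n,u);z=-n
    return R.from_matrix(np.c_[x,np.cross(z,x),z]),n
def go(p,Rt):
    s=state();c=R.from_euler("xyz",s["tcp_rot"])
    print("cm",((p-s["eef_pos"])/10).round(2),"deg",np.degrees((Rt*c.inv()).as_rotvec()).round(2),"f",s["ft_force"].round(1),"t",s["t"])
E
python3 -c "
from h import *
Rt,n=stopR(-.18,np.pi/2);print(n);go(np.array([566.5,261.5,115])+120*n,Rt)"
```

```text
[-0.52135325  0.09487041  0.84805094]
cm [30.57 86.54  0.26] deg [-22.   -25.38  59.52] f [-0.1  0.2 -0.9] t 0.1
```

Emit:
move_arm:
  commands:
    - [[2.5,3.9,0.5],[-1.1,-1.27,2.98],1]
    - [[2.5,3.9,0.5],[-1.1,-1.27,2.98],1]
    - [[2.5,3.9,0.5],[-1.1,-1.27,2.98],1]
    - [[2.5,3.9,0.5],[-1.1,-1.27,2.98],1]
    - [[2.5,3.9,0.5],[-1.1,-1.27,2.98],1]
    - [[2.5,3.9,0.5],[-1.1,-1.27,2.98],1]
    - [[2.5,3.9,0.5],[-1.1,-1.27,2.98],1]
    - [[2.5,3.9,0.5],[-1.1,-1.27,2.98],1]
    - [[2.5,3.9,0.5],[-1.1,-1.27,2.98],1]
    - [[2.5,3.9,0.5],[-1.1,-1.27,2.98],1]

```text
t: 1.1
eef_pos: [448.9, -201.0, 264.9]
tcp_rot: [2.86, -0.077, 0.859]
ft_force: [1.3, -0.8, 0.5]
opening: 1.0
grip_force: 0.0
```

Emit:
move_arm:
  commands:
    - [[0.5,4.7,0],[-1.1,-1.27,2.98],1]
    - [[0.5,4.7,0],[-1.1,-1.27,2.98],1]
    - [[0.5,4.7,0],[-1.1,-1.27,2.98],1]
    - [[0.5,4.7,0],[-1.1,-1.27,2.98],0.6]
    - [[0.5,4.7,0],[-1.1,-1.27,2.98],0.3]
    - [[0.5,4.7,0],[-1.1,-1.27,2.98],0]
    - [[0.5,4.7,0],[-1.1,-1.27,2.98],0]
    - [[0.5,4.7,0],[-1.1,-1.27,2.98],0]
    - [[0.5,4.7,-1],[-1.1,-1.27,2.98],0]
    - [[0.5,4.7,-1],[-1.1,-1.27,2.98],0]

```text
t: 2.1
eef_pos: [498.0, 269.6, 244.6]
tcp_rot: [2.58, 0.0, 1.395]
ft_force: [1.1, -0.6, 0.5]
opening: 0.467
grip_force: 0.0
```

```bash
python3 - <<'E'
from h import *
Rt,n=stopR(-.18,np.pi/2);go(np.array([566.5,261.5,115])+120*n,Rt)
ci=camera_info("wrist");a=read_camera("wrist");cv2.imwrite("pics/w1.png",a)
print(state()["joints"].round(2))
print(proj(ci,np.array([566.5,261.5,115])),blobs(a,(0,0,512,384),*RED)[0][:3],blobs(a,(0,0,512,384),*YEL)[0][:3])
np.save("w1.npy",ci["cam_to_world"])
E
```

```text
cm [ 0.59  0.33 -2.78] deg [ 0.04  0.15 -0.23] f [ 1.1 -0.6  0.5] t 2.1
[ 0.56  0.28  1.95 -0.7   0.58  1.26]
[[251.72367197 180.26561206]] [(934, [249.29, 184.5], [231, 166, 37, 38]), (724, [376.79, 87.79], [361, 72, 34, 32])] [(1609, [12.85, 28.62], [0, 0, 30, 65]), (1316, [11.98, 214.76], [0, 189, 29, 58]), (1282, [250.29, 175.13], [222, 152, 57, 56])]
```

View pics/w1.png

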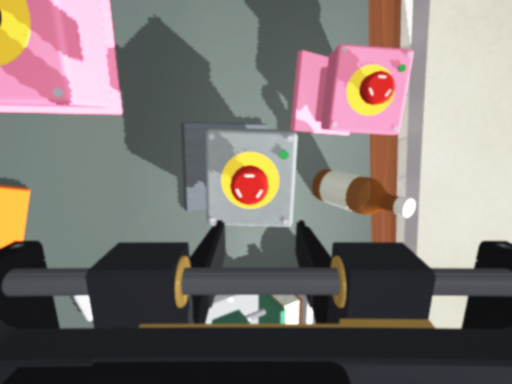

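The grey panel is centred at (250,180), matching the prediction to about 1 px, and its edges are square to the tool. I go in and press.

Emit:
move_arm:
  commands:
    - [[0.75,-0.06,-1.52],[0,0,0],0]
    - [[0.75,-0.06,-1.52],[0,0,0],0]
    - [[0.75,-0.06,-1.52],[0,0,0],0]
    - [[0.75,-0.06,-1.52],[0,0,0],0]
    - [[0.75,-0.06,-1.52],[0,0,0],0]
    - [[0.75,-0.06,-1.52],[0,0,0],0]
    - [[0,0,0],[0,0,0],0]
    - [[0,0,0],[0,0,0],0]

```text
t: 2.95
eef_pos: [543.1, 263.5, 153.4]
tcp_rot: [2.583, 0.001, 1.392]
ft_force: [-0.0, -0.4, -0.4]
opening: 0.003
grip_force: 0.0
```

```bash
python3 - <<'E'
from h import *
Rt,n=stopR(-.18,np.pi/2);go(np.array([566,261.5,115])+23*n,Rt);print(state()["opening"])
E
```

```text
cm [ 1.09  0.02 -1.89] deg [ 0.05  0.02 -0.06] f [-0.  -0.4 -0.4] t 2.95
0.00305415204152379
```

Emit:
move_arm:
  commands:
    - [[0.22,0,-0.36],[0,0,0],0]
    - [[0.22,0,-0.36],[0,0,0],0]
    - [[0.22,0,-0.36],[0,0,0],0]
    - [[0.22,0,-0.36],[0,0,0],0]
    - [[0.22,0,-0.36],[0,0,0],0]
    - [[0,0,0],[0,0,0],0]

```text
t: 3.55
eef_pos: [554.4, 263.1, 135.6]
tcp_rot: [2.582, 0.001, 1.391]
ft_force: [-3.2, -2.8, 6.2]
opening: 0.006
grip_force: 3.3
```

Emit:
move_arm:
  commands:
    - [[0.1,-0.02,-0.17],[0,0,0],0]
    - [[0.1,-0.02,-0.17],[0,0,0],0]
    - [[0,0,0],[0,0,0],0]

```text
t: 3.85
eef_pos: [555.2, 263.1, 135.0]
tcp_rot: [2.579, 0.0, 1.392]
ft_force: [-30.2, -2.4, 39.5]
opening: -0.001
grip_force: 24.6
```

Emit:
move_arm:
  commands:
    - [[-0.52,0.1,0.85],[0,0,0],0]
    - [[-1.04,0.2,1.7],[0,0,0],0]
    - [[-1.56,0.3,2.55],[0,0,0],0]
    - [[-2,0.3,3],[0,0,0],0]
    - [[-2,0,3],[0,0,0],0]
    - [[0,0,0],[0,0,0],0.2]
    - [[0,0,0],[0,0,0],0.5]

```text
t: 4.55
eef_pos: [485.1, 272.5, 243.7]
tcp_rot: [2.581, -0.001, 1.393]
ft_force: [1.2, -0.2, -0.8]
opening: 0.117
grip_force: 0.0
```

```bash
python3 - <<'E'
from h import *
ci=camera_info("wrist");s=state();a=read_camera("wrist");cv2.imwrite("pics/w2.png",a)
r=blobs(a,(150,100,350,330),*RED)[0][:2];print(r)
yaw=-.18;_,n=stopR(yaw,0);seat=np.array([567,261,115.3])
for h in(23,26,33):print(h,proj(ci,seat+h*n),proj(ci,seat))
b=read_camera("top");c=read_camera("side")
print(blobs(b,(180,155,228,202),*RED)[0][:1],blobs(c,(178,220,240,290),*RED)[0][:1])
# mallet target
Rm=R.from_euler("xyz",[np.pi,0,.045]);go(np.array([615-37,-301-1.6,150]),Rm)
E
```

```text
[(855, [260.49, 182.25], [243, 165, 35, 36])]
23 [[263.02849708 184.56345044]] [[262.79493255 179.87257385]]
26 [[263.06146615 185.22554034]] [[262.79493255 179.87257385]]
33 [[263.14088129 186.82031092]] [[262.79493255 179.87257385]]
[(73, [199.53, 178.92], [194, 175, 11, 10])] [(143, [215.71, 244.8], [209, 237, 15, 16])]
cm [  9.27 -57.46  -9.19] deg [ 26.03  22.64 -75.04] f [ 0.3 -0.6 -0.2] t 4.7
```

Emit:
move_arm:
  commands:
    - [[0.8,-4.6,0.1],[2.17,1.89,-6.25],1]
    - [[0.8,-4.6,0.1],[2.17,1.89,-6.25],1]
    - [[0.8,-4.6,0.1],[2.17,1.89,-6.25],1]
    - [[0.8,-4.6,0.1],[2.17,1.89,-6.25],1]
    - [[0.8,-4.6,0.1],[2.17,1.89,-6.25],1]
    - [[0.8,-4.6,0.1],[2.17,1.89,-6.25],1]
    - [[0.8,-4.6,0.1],[2.17,1.89,-6.25],1]
    - [[0.8,-4.6,0.1],[2.17,1.89,-6.25],1]
    - [[0.8,-4.6,0.1],[2.17,1.89,-6.25],1]
    - [[0.8,-4.6,0.1],[2.17,1.89,-6.25],1]

```text
t: 5.7
eef_pos: [565.0, -190.3, 251.8]
tcp_rot: [3.059, -0.052, 0.26]
ft_force: [0.4, 1.3, 0.1]
opening: 0.993
grip_force: 0.0
```

Emit:
move_arm:
  commands:
    - [[0,-4.6,-1],[2.17,1.89,-6.25],1]
    - [[0,-4.6,-1],[2.17,1.89,-6.25],1]
    - [[0,-2,-1],[0,0,0],1]
    - [[0,0,0],[0,0,0],1]
    - [[0,0,0],[0,0,0],1]

```text
t: 6.2
eef_pos: [564.7, -299.5, 221.9]
tcp_rot: [-3.141, 0.001, 0.045]
ft_force: [0.2, 0.6, -0.1]
opening: 0.997
grip_force: 0.0
```

```bash
python3 - <<'E'
from h import *
ci=camera_info("wrist");a=read_camera("wrist");cv2.imwrite("pics/w3.png",a)
print(state()["joints"].round(2),state()["qvel"].round(3))
print(proj(ci,np.array([[615,-301,74],[615,-301,10],[578,-302.6,53],[555,-303.5,53],[455,-308,53]])).round(1).tolist())
Rm=R.from_euler("xyz",[np.pi,0,.045]);go(np.array([615-37,-301-1.6,150]),Rm)
E
```

```text
[-0.59  0.5   1.51  0.    1.12  0.93] [ 0.018 -0.02  -0.002  0.     0.001  0.001]
[[264.2, 136.7], [263.6, 132.9], [263.7, 167.4], [263.6, 186.4], [263.2, 261.8]]
cm [ 1.3  -0.38 -7.27] deg [ 0.    0.02 -0.08] f [0.6 0.1 0.1] t 6.25
```

View pics/w3.png

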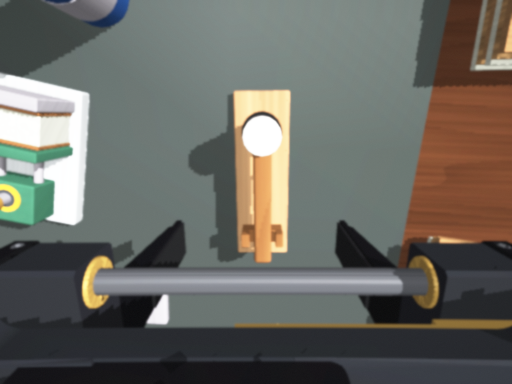

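Mallet head at (262,135), handle down to (263,262), square to the tool. I go down to grip it 37 mm behind the head axis.

Emit:
move_arm:
  commands:
    - [[0.3,-0.05,-3.5],[0,0,0],1]
    - [[0.3,-0.05,-3.5],[0,0,0],1]
    - [[0.3,-0.05,-3.5],[0,0,0],1]
    - [[0.3,-0.05,-3.5],[0,0,0],1]
    - [[0.25,0,-3],[0,0,0],1]
    - [[0,0,-2],[0,0,0],1]
    - [[0,0,-0.8],[0,0,0],1]
    - [[0,0,0],[0,0,0],1]
    - [[0,0,0],[0,0,0],1]

```text
t: 7.15
eef_pos: [580.3, -301.5, 26.5]
tcp_rot: [3.14, -0.002, 0.046]
ft_force: [0.3, 0.2, -0.5]
opening: 1.0
grip_force: 0.0
```

Emit:
move_arm:
  commands:
    - [[0,0,0],[0,0,0],0.6]
    - [[0,0,0],[0,0,0],0.3]
    - [[0,0,0],[0,0,0],0]
    - [[0,0,0],[0,0,0],0]
    - [[0,0,0],[0,0,0],0]
    - [[0,0,0],[0,0,0],0]
    - [[0,0,0],[0,0,0],0]
    - [[0,0,0],[0,0,0],0]

```text
t: 7.95
eef_pos: [579.6, -301.7, 25.0]
tcp_rot: [3.141, -0.001, 0.045]
ft_force: [0.2, -0.5, -1.0]
opening: 0.385
grip_force: 0.0
```

Emit:
move_arm:
  commands:
    - [[0,0,0],[0,0,0],0]
    - [[0,0,0],[0,0,0],0]
    - [[0,0,0],[0,0,0],0]
    - [[0,0,0],[0,0,0],0]
    - [[0,0,0],[0,0,0],0]

```text
t: 8.45
eef_pos: [579.6, -301.6, 25.0]
tcp_rot: [3.141, -0.001, 0.045]
ft_force: [0.1, 1.2, 0.5]
opening: 0.229
grip_force: 30.0
```

Emit:
move_arm:
  commands:
    - [[0,0,0.5],[0,0,0],0]
    - [[0,0,1.5],[0,0,0],0]
    - [[0,0,3],[0,0,0],0]
    - [[0,0,4],[0,0,0],0]
    - [[0,0,4],[0,0,0],0]
    - [[-0.5,1.6,3],[0,0,0],0]
    - [[-1,4,1.5],[0,0,0],0]
    - [[-1.2,4,0],[0,0,0],0]
    - [[-1.3,4,0],[0,0,0],0]
    - [[-1.3,4,0],[0,0,0],0]

```text
t: 9.45
eef_pos: [525.8, -124.4, 201.3]
tcp_rot: [3.141, -0.002, 0.045]
ft_force: [0.9, -0.3, -3.9]
opening: 0.23
grip_force: 30.0
```

Emit:
move_arm:
  commands:
    - [[-1.3,4,0],[0,0,0],0]
    - [[-1.3,4,0],[0,0,0],0]
    - [[-0.8,3,0],[0,0,0],0]
    - [[0,1,0],[0,0,0],0]
    - [[0,0,0],[0,0,0],0]
    - [[0,0,0],[0,0,0],0]

```text
t: 10.05
eef_pos: [493.1, -6.4, 200.5]
tcp_rot: [3.141, -0.002, 0.045]
ft_force: [0.6, -0.5, -3.3]
opening: 0.229
grip_force: 30.0
```

```bash
python3 - <<'E'
from h import *
s=state();ci=camera_info("wrist");a=read_camera("wrist");t,sd=camera_info("top"),camera_info("side");b=read_camera("top");c=read_camera("side")
print(s["eef_pos"],s["tcp_rot"],s["grip_force"])
print(proj(ci,[[529,-3.5,88],[529,-3.5,60],s["eef_pos"]+[36.7,1.8,-15],s["eef_pos"]+[36.7,1.8,49]]).round(1).tolist())
hd=s["eef_pos"]+[36.7,1.8,49];print("head pred",proj(t,hd),proj(sd,hd))
A=a[40:260,130:400];B=b[140:220,250:320];C=c[110:215,195:300]
f=lambda i,w,h:cv2.resize(i,(w,h),interpolation=cv2.INTER_CUBIC)
cv2.imwrite("pics/p1.png",np.hstack([f(A,480,391),np.vstack([f(B,240,274),f(C,240,240)])[:391]]))
E
```

```text
[493.07251992  -6.36711217 200.53251005] [ 3.14071620e+00 -1.90343902e-03  4.54867131e-02] 29.993293583393097
[[259.1, 154.7], [259.2, 151.2], [260.3, 173.8], [260.3, 202.9]]
head pred [[285.40508089 182.41056154]] [[255.38790584 137.12886456]]
```

View pics/p1.png

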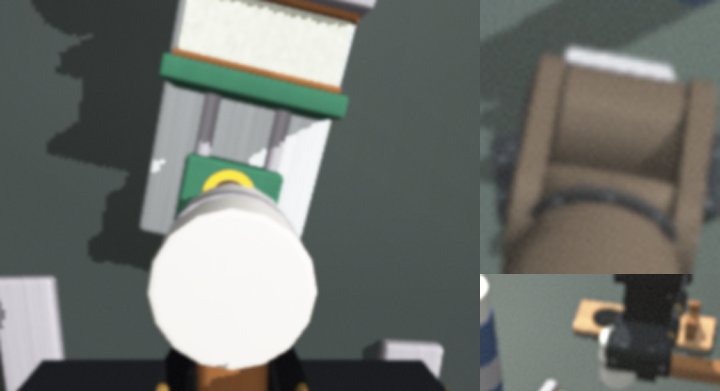

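The mallet head is at crop (232,288), held true, and the pin's ring at (228,185) sits within 2 mm of the estimate.

Emit:
move_arm:
  commands:
    - [[-0.1,0.16,-2.5],[0,0,0],0]
    - [[0,0,-3],[0,0,0],0]
    - [[0,0,-2.5],[0,0,0],0]
    - [[0,0,0],[0,0,0],0]
    - [[0,0,-1],[0,0,0],0]
    - [[0,0,-1.2],[0,0,0],0]
    - [[0,0,-1],[0,0,0],0]
    - [[0,0,0],[0,0,0],0]

```text
t: 11.0
eef_pos: [492.1, -4.5, 88.1]
tcp_rot: [3.141, -0.002, 0.045]
ft_force: [-2.3, -1.9, 5.3]
opening: 0.23
grip_force: 30.0
```

Emit:
move_arm:
  commands:
    - [[0,0,-0.3],[0,0,0],0]
    - [[0,0,0],[0,0,0],0]
    - [[0,0,0],[0,0,0],0]

```text
t: 11.3
eef_pos: [491.6, -4.5, 85.9]
tcp_rot: [3.141, -0.002, 0.045]
ft_force: [-5.2, -2.0, 6.6]
opening: 0.23
grip_force: 30.0
```

```bash
python3 - <<'E'
from h import *
a=read_camera("wrist");c=read_camera("side");s=state();print(s["eef_pos"],s["moment"],proj(camera_info("wrist"),s["eef_pos"]+[36.7,1.8,49]))
f=lambda i,w,h:cv2.resize(i,(w,h),interpolation=cv2.INTER_CUBIC)
cv2.imwrite("pics/p2.png",np.hstack([f(a[40:260,130:400],390,318),f(c[130:215,200:305],390,318)]))
E
```

```text
[491.67887385  -4.49556877  85.92588752] [-0.44493528  0.666829   -0.06423092] [[260.31313014 202.8699937 ]]
```

View pics/p2.png

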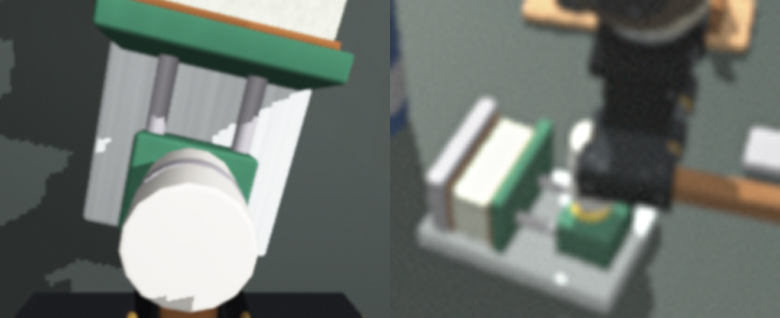

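The mallet has pitched about 10° in the grip: its head now shows at crop (190,247), where the held-true position projects to about (188,235). The head's back now leans on the fingers, so I push further.

Emit:
move_arm:
  commands:
    - [[0,0,-0.2],[0,0,0],0]
    - [[0,0,-0.2],[0,0,0],0]
    - [[0,0,0],[0,0,0],0]

```text
t: 11.7
eef_pos: [491.1, -4.5, 82.1]
tcp_rot: [3.141, -0.001, 0.045]
ft_force: [-9.2, -2.2, 14.0]
opening: 0.233
grip_force: 30.0
```

Emit:
move_arm:
  commands:
    - [[0,0,-0.2],[0,0,0],0]
    - [[0,0,-0.1],[0,0,0],0]
    - [[0,0,0],[0,0,0],0]

```text
t: 12.0
eef_pos: [490.9, -4.5, 79.8]
tcp_rot: [3.141, -0.001, 0.045]
ft_force: [-13.2, -3.4, 24.4]
opening: 0.233
grip_force: 33.2
```

Emit:
move_arm:
  commands:
    - [[0,0,0.5],[0,0,0],0]
    - [[0,0,1.5],[0,0,0],0]
    - [[0,0,3],[0,0,0],0]
    - [[0,0,4],[0,0,0],0]
    - [[0,-1,3],[0,0,0],0]
    - [[0.5,-4,0],[0,0,0],0]
    - [[1,-4.5,0],[0,0,0],0]
    - [[1,-4.5,0],[0,0,0],0]
    - [[1,-4.5,0],[0,0,0],0]
    - [[1,-3,0],[0,0,0],0]

```text
t: 13.0
eef_pos: [536.8, -222.2, 198.4]
tcp_rot: [3.14, -0.002, 0.044]
ft_force: [-0.6, 0.1, -3.3]
opening: 0.23
grip_force: 31.8
```

```bash
python3 - <<'E'
from h import *
a=read_camera("wrist");b=read_camera("top");c=read_camera("side");s=state();print(s["eef_pos"],s["joints"].round(2))
cv2.imwrite("pics/w4.png",a)
ci=camera_info("wrist");print(blobs(a,(180,100,340,300),(0,0,215),(180,40,255))[0][:2],"true",proj(ci,s["eef_pos"]+[36.7,1.8,49]))
f=lambda i,w,h:cv2.resize(i,(w,h),interpolation=cv2.INTER_CUBIC)
cv2.imwrite("pics/p3.png",np.hstack([f(b[140:225,250:320],247,300),f(c[60:215,195:345],553,571)[:300] if 0 else f(c[65:215,195:395],400,300)]))
E
```

```text
[ 536.64395762 -220.86874524  197.81890971] [-0.5   0.44  1.69  0.    1.    1.02]
[(6198, [265.38, 214.51], [213, 164, 97, 102]), (439, [274.93, 155.34], [256, 145, 39, 29])] true [[259.9351793  203.00784638]]
```

View pics/p3.png

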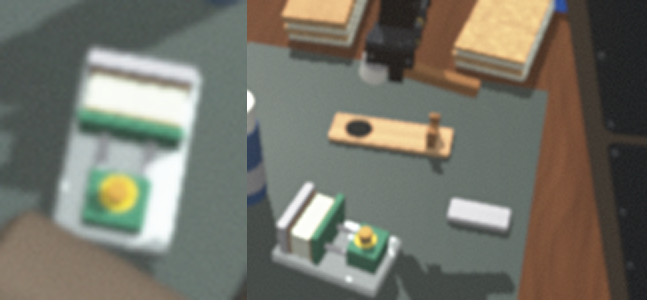

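```bash
python3 - <<'E'
from h import *
c=read_camera("side");b=read_camera("top");sd=camera_info("side");t=camera_info("top");s=state()
c0=cv2.imread("pics/side.png");b0=cv2.imread("pics/top.png")
for im,ci,box in((c0,sd,(240,165,270,205)),(c,sd,(240,165,270,205)),(b0,t,(270,180,298,210)),(b,t,(270,180,298,210))):
    print("brass",blobs(im,box,(10,90,60),(21,255,255),4)[0][:2],"yel",blobs(im,box,(22,90,60),(35,255,255),4)[0][:2])
for z in(88,76,78,66):print(z,proj(sd,[529,-3,z]).round(1),proj(t,[529,-3,z]).round(1))
g=s["eef_pos"]+[0,0,19];w=np.array([np.cos(.045),np.sin(.045),0])
print("handle end",blobs(c,(270,85,330,125),(5,90,50),(20,255,255),10)[0][:2])
for d in(0,5,10,15):
    r=np.radians(d);ax=w*np.cos(r)+[0,0,np.sin(r)];nz=-w*np.sin(r)+[0,0,np.cos(r)]
    print(d,proj(sd,[g-126*ax,g-126*ax+11*nz,g-126*ax-11*nz,g-30*ax,g+37*ax+32*nz]).round(1).tolist())
E
```

```text
brass [(37, [254.03, 178.86], [251, 176, 7, 7])] yel [(51, [254.02, 184.76], [249, 179, 11, 10])]
brass [(32, [253.88, 182.09], [251, 179, 6, 7])] yel [(55, [253.91, 184.71], [249, 178, 11, 11])]
brass [(13, [282.69, 194.08], [281, 192, 4, 5])] yel [(71, [283.28, 194.32], [278, 190, 11, 10])]
brass [(15, [282.53, 194.13], [281, 192, 4, 5])] yel [(72, [283.12, 194.29], [278, 190, 11, 10])]
88 [[254.7 178. ]] [[283.1 193. ]]
76 [[254.7 180.7]] [[283.  193.7]]
78 [[254.7 180.2]] [[283.  193.6]]
66 [[254.6 182.8]] [[282.9 194.3]]
handle end [(971, [300.31, 96.34], [273, 85, 57, 29]), (12, [288.5, 123.0], [287, 122, 4, 3])]
0 [[311.5, 104.1], [311.9, 101.2], [311.0, 107.1], [280.1, 99.8], [258.7, 88.0]]
5 [[310.8, 107.1], [311.6, 104.2], [310.0, 109.9], [280.0, 100.5], [259.7, 87.2]]
10 [[309.9, 109.9], [311.0, 107.1], [308.8, 112.6], [279.8, 101.2], [260.8, 86.6]]
15 [[308.7, 112.6], [310.0, 109.9], [307.3, 115.1], [279.6, 101.9], [261.9, 86.0]]
```

The pin is down: in the side view its brass head dropped 3 px (12–14 mm) and stays there. The mallet sits about 7.5° head-up in the grip, so I pitch the tool to level it before placing.

Emit:
move_arm:
  commands:
    - [[0.6,-2,-1],[0,0,0],0]
    - [[1.2,-3,-2],[-0.1,2.5,0],0]
    - [[1.2,-2.1,-3],[-0.1,2.5,0],0]
    - [[1.05,-1,-3],[-0.1,2.5,0],0]
    - [[0,0,-3],[0,0,0],0]
    - [[0,0,-1.8],[0,0,0],0]
    - [[0,0,0],[0,0,0],0]
    - [[0,0,0],[0,0,0],0]

```text
t: 14.05
eef_pos: [577.4, -300.0, 60.4]
tcp_rot: [-3.141, 0.13, 0.046]
ft_force: [0.7, 0.3, -2.9]
opening: 0.226
grip_force: 31.8
```

```bash
python3 - <<'E'
from h import *
c=read_camera("side");b=read_camera("top");sd=camera_info("side");t=camera_info("top");s=state();print(s["eef_pos"],s["tcp_rot"],s["ft_force"])
Rt=R.from_euler("xyz",s["tcp_rot"]).as_matrix();g=s["eef_pos"]-19*Rt[:,2];w=np.array([np.cos(.045),np.sin(.045),0])
for d in(-5,0,5):
    r=np.radians(d);ax=w*np.cos(r)+[0,0,np.sin(r)];nz=-w*np.sin(r)+[0,0,np.cos(r)]
    print(d,(proj(sd,[g-126*ax+11*nz,g-126*ax-11*nz,g-40*ax,])).round(1).tolist(),proj(t,[g-126*ax+11*nz]).round(1))
x0,y0=235,80
C=cv2.resize(c[y0:y0+90,x0:x0+100],(600,540),interpolation=cv2.INTER_CUBIC);cv2.imwrite("pics/p4.png",C)
E
```

```text
[ 577.76894888 -300.31575964   61.51156896] [3.14056768 0.12817151 0.04575908] [ 0.01451856 -0.22561516 -2.77660603]
-5 [[297.4, 114.9], [297.3, 120.0], [272.7, 115.6]] [[380.1 217.4]]
0 [[297.5, 117.5], [296.8, 122.4], [272.7, 116.4]] [[379.4 218.4]]
5 [[297.3, 120.0], [296.1, 124.8], [272.6, 117.2]] [[378.6 219. ]]
```

View pics/p4.png

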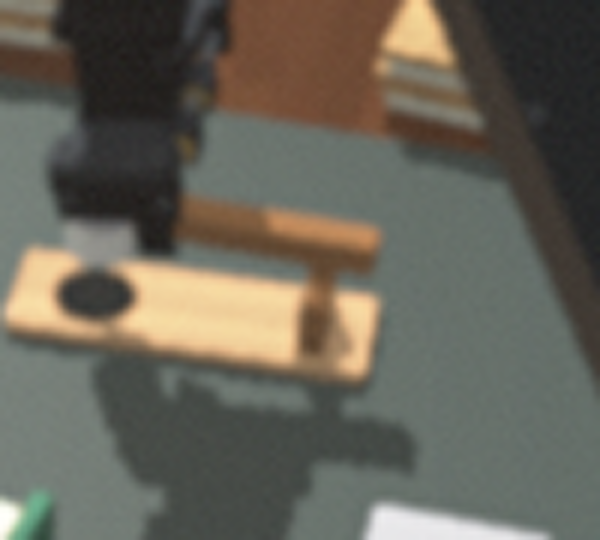

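The mallet is level over the cradle (head over the pad at (97,290), handle over the post at (318,260)), so I lower it.

Emit:
move_arm:
  commands:
    - [[-0.07,-0.14,-1],[0,0,0],0]
    - [[0,0,-1],[0,0,0],0]
    - [[0,0,-0.7],[0,0,0],0]
    - [[0,0,-0.5],[0,0,0],0]
    - [[0,0,-0.3],[0,0,0],0]
    - [[0,0,0],[0,0,0],0]
    - [[0,0,0],[0,0,0],0]

```text
t: 14.85
eef_pos: [576.4, -301.6, 25.1]
tcp_rot: [-3.141, 0.13, 0.045]
ft_force: [-0.1, 0.5, -3.0]
opening: 0.229
grip_force: 30.1
```

Emit:
move_arm:
  commands:
    - [[0.07,0,-0.1],[0,0,0],0]
    - [[0,0,-0.1],[0,0,0],0]
    - [[0,0,0],[0,0,0],0]

```text
t: 15.15
eef_pos: [577.2, -301.6, 23.2]
tcp_rot: [-3.142, 0.13, 0.045]
ft_force: [1.2, 1.0, 0.3]
opening: 0.226
grip_force: 30.0
```

Seated: the weight is gone from the wrist. I release it slowly and rise.

Emit:
move_arm:
  commands:
    - [[0,0,0],[0,0,0],0.3]
    - [[0,0,0],[0,0,0],0.4]
    - [[0,0,0],[0,0,0],0.5]
    - [[0,0,0],[0,0,0],0.6]
    - [[0,0,0],[0,0,0],0.7]
    - [[0,0,0],[0,0,0],0.7]
    - [[0,0,0],[0,0,0],0.7]
    - [[0,0,0],[0,0,0],0.7]

```text
t: 15.95
eef_pos: [577.1, -301.5, 23.1]
tcp_rot: [-3.141, 0.13, 0.045]
ft_force: [0.5, -0.8, -0.5]
opening: 0.699
grip_force: 0.0
```

Emit:
move_arm:
  commands:
    - [[0,0,1],[0,0,0],0.7]
    - [[0,0,3],[0,0,0],0.7]
    - [[0,0,4.5],[0,-3.75,0],0.7]
    - [[0,0,4.5],[0,-3.75,0],0.7]
    - [[-1.3,0,4.5],[0,0,0],0.7]
    - [[0,0,2],[0,0,0],0.7]
    - [[0,0,0],[0,0,0],0.7]
    - [[0,0,0],[0,0,0],0.7]

```text
t: 16.75
eef_pos: [563.9, -301.4, 218.3]
tcp_rot: [3.136, -0.001, 0.045]
ft_force: [0.5, 0.2, -1.3]
opening: 0.701
grip_force: 0.0
```

```bash
python3 - <<'E'
from h import *
ci=camera_info("wrist");s=state();a=read_camera("wrist");cv2.imwrite("pics/w5.png",a);print(s["eef_pos"],s["tcp_rot"],s["opening"],s["t"])
print(proj(ci,[[616.3,-299.8,74],[455,-307,53]]).round(1).tolist())
w=blobs(a,(200,80,330,220),(0,0,200),(180,40,255))[0][:2];print(w);print(plane(ci,w[0][1],74))
a0=cv2.imread("pics/w3.png");print(blobs(a0,(200,80,330,220),(0,0,200),(180,40,255))[0][:2])
# handle: darker/orange vs plate; column centres of saturated pixels per row
h=cv2.cvtColor(a,cv2.COLOR_BGR2HSV);h0=cv2.cvtColor(a0,cv2.COLOR_BGR2HSV)
for q in(h,h0):
    print([[int(r),np.flatnonzero((q[r,200:330,1]>140)&(q[r,200:330,0]<22))[[0,-1]].tolist()] for r in range(165,262,12) if ((q[r,200:330,1]>140)&(q[r,200:330,0]<22)).any()])
Rt,n=stopR(-.18,np.pi/2);go(np.array([567,261,115.3])+130*n,Rt)
E
```

```text
[ 563.91227098 -301.40029961  218.31190149] [ 3.13561212e+00 -1.15404522e-03  4.50809264e-02] 0.7014330566402344 16.75
[[260.4, 135.1], [260.2, 262.8]]
[(1285, [260.4, 138.51], [240, 118, 41, 41])]
[[ 612.72464009 -299.92189821   74.        ]]
[(1264, [261.81, 135.78], [242, 116, 40, 40])]
[[165, [52, 63]], [177, [52, 64]], [189, [53, 64]], [201, [53, 61]], [213, [53, 66]], [225, [52, 65]], [237, [39, 78]], [249, [53, 64]], [261, [53, 63]]]
[[165, [54, 67]], [177, [54, 66]], [189, [54, 67]], [201, [55, 68]], [213, [55, 68]], [225, [45, 79]], [237, [42, 81]], [249, [55, 67]], [261, [57, 67]]]
cm [-6.45 57.46  0.83] deg [-25.74 -22.5   75.  ] f [ 0.1 -0.1 -0.5] t 16.8
```

View pics/w5.png

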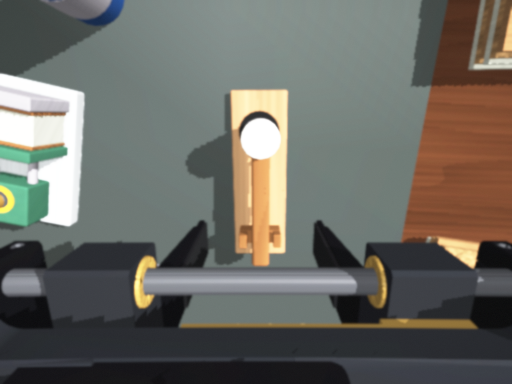

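The head sits at (260,138), with the pad's dark rim showing beyond it: the mallet is about 3.5 mm too near the robot. I grip it again, slide it forward and release.

Emit:
move_arm:
  commands:
    - [[0.4,0,-4],[0,0,0],0.7]
    - [[0.4,0,-4.5],[0,0,0],0.7]
    - [[0.4,0,-4.5],[0,0,0],0.6]
    - [[0,0,-3.5],[0,0,0],0.5]
    - [[0,0,-2],[0,0,0],0.5]
    - [[0,0,-0.8],[0,0,0],0.4]
    - [[0,0,0],[0,0,0],0.3]
    - [[0,0,0],[0,0,0],0.2]
    - [[0,0,0],[0,0,0],0]
    - [[0,0,0],[0,0,0],0]

```text
t: 17.8
eef_pos: [576.5, -301.8, 26.2]
tcp_rot: [3.135, -0.002, 0.045]
ft_force: [0.2, 0.9, 2.1]
opening: 0.229
grip_force: 30.0
```

Emit:
move_arm:
  commands:
    - [[0,0,0],[0,0,0],0]
    - [[0,0,0],[0,0,0],0]
    - [[0,0,0.1],[0,0,0],0]
    - [[0.18,0,0],[0,0,0],0]
    - [[0.18,0,0],[0,0,0],0]
    - [[0,0,-0.1],[0,0,0],0]
    - [[0,0,0],[0,0,0],0]

```text
t: 18.5
eef_pos: [579.7, -301.6, 26.2]
tcp_rot: [3.136, -0.001, 0.045]
ft_force: [-6.7, 0.7, 12.5]
opening: 0.228
grip_force: 30.0
```

Emit:
move_arm:
  commands:
    - [[0,0,0],[0,0,0],0.3]
    - [[0,0,0],[0,0,0],0.4]
    - [[0,0,0],[0,0,0],0.5]
    - [[0,0,0],[0,0,0],0.6]
    - [[0,0,0],[0,0,0],0.7]
    - [[0,0,0],[0,0,0],0.7]

```text
t: 19.1
eef_pos: [579.7, -301.5, 24.9]
tcp_rot: [3.136, -0.001, 0.045]
ft_force: [0.1, -0.7, 0.3]
opening: 0.658
grip_force: 0.0
```

Emit:
move_arm:
  commands:
    - [[0,0,1],[0,0,0],0.7]
    - [[0,0,3],[0,0,0],0.7]
    - [[0,0,4.5],[0,0,0],0.7]
    - [[-0.6,0,4.5],[0,0,0],0.7]
    - [[-1,0,4.5],[0,0,0],0.7]
    - [[0,0,1.8],[0,0,0],0.7]
    - [[0,0,0],[0,0,0],0.7]
    - [[0,0,0],[0,0,0],0.7]

```text
t: 19.9
eef_pos: [563.5, -301.3, 217.9]
tcp_rot: [3.136, -0.001, 0.045]
ft_force: [-1.1, 1.2, -0.6]
opening: 0.701
grip_force: 0.0
```

```bash
python3 - <<'E'
from h import *
ci=camera_info("wrist");s=state();a=read_camera("wrist");b=read_camera("top");c=read_camera("side");print(s["eef_pos"],s["tcp_rot"],s["t"])
w=blobs(a,(200,80,330,220),(0,0,200),(180,40,255))[0][:2];print(w,proj(ci,[616.3,-299.8,74]));print(plane(ci,w[0][1],74))
print("dark pad px",blobs(a,(230,85,295,165),(0,0,0),(180,255,50))[0][:2])
h=cv2.cvtColor(a,cv2.COLOR_BGR2HSV)
print([[int(r),np.flatnonzero((h[r,200:330,1]>140)&(h[r,200:330,0]<22))[[0,-1]].tolist()] for r in range(165,262,12) if ((h[r,200:330,1]>140)&(h[r,200:330,0]<22)).any()])
print("side head",blobs(c,(235,105,305,150),*WHT)[0][:1],blobs(c,(235,105,305,150),(0,0,0),(180,255,60))[0][:2])
Rt,n=stopR(-.18,np.pi/2);go(np.array([567,261,115.3])+130*n,Rt)
E
```

```text
[ 563.45702481 -301.34720862  217.94850357] [ 3.13587075e+00 -8.09923851e-04  4.50450486e-02] 19.9
[(1293, [260.46, 135.14], [241, 115, 40, 41])] [[260.5443788  134.59210495]]
[[ 615.72884952 -299.73683865   74.        ]]
dark pad px []
[[165, [52, 63]], [177, [53, 63]], [189, [53, 62]], [201, [53, 60]], [213, [53, 66]], [225, [52, 66]], [237, [39, 78]], [249, [53, 63]], [261, [54, 64]]]
side head [(91, [250.91, 115.08], [245, 111, 13, 9])] []
cm [-6.41 57.45  0.91] deg [-25.73 -22.58  75.01] f [-0.5 -0.1 -0.7] t 20.05
```

The mallet is home to within 1 mm. Now to the stop.

Emit:
move_arm:
  commands:
    - [[-0.9,4.7,0.5],[-2.15,-1.88,6.25],0.8]
    - [[-0.9,4.7,0.5],[-2.15,-1.88,6.25],0.8]
    - [[-0.9,4.7,0.5],[-2.15,-1.88,6.25],0.8]
    - [[-0.9,4.7,0.5],[-2.15,-1.88,6.25],0.8]
    - [[-0.5,4.7,0],[-2.15,-1.88,6.25],0.8]
    - [[-0.5,4.7,0],[-2.15,-1.88,6.25],0.8]
    - [[-0.5,4.7,0],[-2.15,-1.88,6.25],0.8]
    - [[-0.5,4.7,0],[-2.15,-1.88,6.25],0.8]
    - [[-0.5,4.7,0],[-2.15,-1.88,6.25],0.8]
    - [[-0.3,4.7,0],[-2.15,-1.88,6.25],0.8]

```text
t: 21.05
eef_pos: [498.8, 170.5, 237.2]
tcp_rot: [2.665, -0.053, 1.176]
ft_force: [1.7, 0.0, -0.1]
opening: 0.797
grip_force: 0.0
```

Emit:
move_arm:
  commands:
    - [[0,4.7,-0.5],[-2.15,-1.88,6.25],0.8]
    - [[0,4.7,-0.5],[-2.15,-1.88,6.25],0.8]
    - [[0,1,0],[0,0,0],0.8]
    - [[0,0,0],[0,0,0],0.8]
    - [[0,0,0],[0,0,0],0.8]

```text
t: 21.55
eef_pos: [499.6, 271.7, 227.5]
tcp_rot: [2.582, -0.0, 1.39]
ft_force: [1.1, 0.6, -0.2]
opening: 0.799
grip_force: 0.0
```

```bash
python3 - <<'E'
from h import *
Rt,n=stopR(-.18,np.pi/2);seat=np.array([567,261,115.3])
for h in(45,7):go(seat+h*n,Rt)
ci=camera_info("wrist");a=read_camera("wrist");print(state()["eef_pos"],state()["joints"].round(2))
print(blobs(a,(190,120,330,260),*RED)[0][:1],proj(ci,[seat+16*n,seat+26*n,seat]).round(1).tolist())
y,m1=blobs(a,(190,120,330,260),*YEL);r,m2=blobs(a,(190,120,330,260),*RED)
print(cv2.fitEllipse(cv2.convexHull(cv2.findNonZero(m1|m2))))
E
```

```text
cm [ 4.39 -0.64 -7.4 ] deg [-0.01  0.05  0.04] f [ 1.1  0.6 -0.2] t 21.55
cm [  6.37  -1.   -10.63] deg [-0.01  0.05  0.04] f [ 1.1  0.6 -0.2] t 21.55
[499.81947084 271.24948483 227.8097803 ] [ 0.55  0.3   1.97 -0.74  0.56  1.31]
[(987, [257.19, 188.41], [239, 170, 37, 39])] [[259.8, 189.4], [259.7, 191.9], [259.8, 185.6]]
((67.06573486328125, 64.79804229736328), (57.80200958251953, 59.22411346435547), 100.54331970214844)
```

Emit:
move_arm:
  commands:
    - [[0.84,-0.12,-1.5],[0,0,0],0.8]
    - [[0.84,-0.12,-1.5],[0,0,0],0.8]
    - [[0.84,-0.12,-1.5],[0,0,0],0.8]
    - [[0.84,-0.12,-1.5],[0,0,0],0.8]
    - [[0.84,-0.12,-1.5],[0,0,0],0.8]
    - [[0.5,-0.09,-0.8],[0,0,0],0.8]
    - [[0.5,-0.09,-0.8],[0,0,0],0.8]
    - [[0.5,-0.09,-0.8],[0,0,0],0.8]
    - [[0.35,-0.06,-0.55],[0,0,0],0.8]
    - [[0,0,0],[0,0,0],0.8]

```text
t: 22.6
eef_pos: [560.5, 262.3, 123.2]
tcp_rot: [2.581, -0.001, 1.39]
ft_force: [-0.4, 0.5, 0.3]
opening: 0.798
grip_force: 0.0
```

```bash
python3 - <<'E'
from h import *
Rt,n=stopR(-.18,np.pi/2);go(np.array([565.1,261.3,114.1])+7*n,Rt)
E
```

```text
cm [ 0.09 -0.03 -0.32] deg [-0.01  0.1   0.05] f [-0.4  0.5  0.3] t 22.6
```

Emit:
move_arm:
  commands:
    - [[0.1,-0.03,-0.25],[0,0,0],0.6]
    - [[0,0,0],[0,0,0],0.5]
    - [[0,0,0],[0,0,0],0.45]
    - [[0,0,0],[0,0,0],0.4]
    - [[0,0,0],[0,0,0],0.3]
    - [[0,0,0],[0,0,0],0.2]
    - [[0,0,0],[0,0,0],0.2]
    - [[0,0,0],[0,0,0],0.2]

```text
t: 23.4
eef_pos: [561.6, 262.9, 121.5]
tcp_rot: [2.58, -0.001, 1.391]
ft_force: [3.4, -2.2, 4.0]
opening: 0.414
grip_force: 30.0
```

Emit:
move_arm:
  commands:
    - [[0,0,0],[3.23,-0.59,-5.26],0.2]
    - [[0,0,0],[3.23,-0.59,-5.26],0.2]
    - [[0,0,0],[3.23,-0.59,-5.26],0.2]
    - [[0,0,0],[3.23,-0.59,-5.26],0.2]
    - [[0,0,0],[3.23,-0.59,-5.26],0.2]
    - [[0,0,0],[3.23,-0.59,-5.26],0.2]
    - [[0,0,0],[3.23,-0.59,-5.26],0.2]
    - [[0,0,0],[3.23,-0.59,-5.26],0.2]
    - [[0,0,0],[3.23,-0.59,-5.26],0.2]
    - [[0,0,0],[3.23,-0.59,-5.26],0.2]

```text
t: 24.4
eef_pos: [561.7, 262.5, 122.6]
tcp_rot: [2.855, -0.485, 0.378]
ft_force: [-4.1, -2.3, 4.3]
opening: 0.409
grip_force: 30.0
```

Emit:
move_arm:
  commands:
    - [[0,0,0],[0,0,0],0.2]
    - [[-0.15,0.03,0.25],[0,0,0],0.2]
    - [[-0.15,0.03,0.25],[0,0,0],0.2]
    - [[0,0,0],[0,0,0],0.2]

```text
t: 24.8
eef_pos: [558.6, 263.3, 127.6]
tcp_rot: [2.854, -0.484, 0.38]
ft_force: [-1.9, -4.6, 2.4]
opening: 0.407
grip_force: 30.1
```

Emit:
move_arm:
  commands:
    - [[0,0,0],[0,0,0],0.8]
    - [[0,0,0],[0,0,0],0.8]
    - [[0,0,0],[0,0,0],0.8]
    - [[0,0,0],[0,0,0],0.8]
    - [[-0.5,0.1,0.8],[0,0,0],0.8]
    - [[-1,0.2,1.7],[0,0,0],0.8]
    - [[-1.5,0.3,2.5],[0,0,0],0.8]
    - [[-2,0.3,3],[0,0,0],0.8]
    - [[-2,0,3],[0,0,0],0.8]
    - [[-2,0,3],[0,0,0],0.8]

```text
t: 25.8
eef_pos: [468.1, 272.7, 268.5]
tcp_rot: [2.855, -0.485, 0.38]
ft_force: [0.5, 0.4, -0.4]
opening: 0.802
grip_force: 0.0
```

Emit:
move_arm:
  commands:
    - [[-0.5,-4,0.5],[0,0,0],0.8]
    - [[0,-4,0],[0,0,0],0.8]
    - [[0,-4,0],[0,0,0],0.8]
    - [[0,-4,0],[0,0,0],0.8]
    - [[0,0,0],[0,0,0],0.8]
    - [[0,0,0],[0,0,0],0.8]

```text
t: 26.4
eef_pos: [464.3, 111.8, 272.8]
tcp_rot: [2.855, -0.486, 0.378]
ft_force: [-0.4, -0.4, -1.1]
opening: 0.8
grip_force: 0.0
```

```bash
python3 - <<'E'
from h import *
b=read_camera("top");c=read_camera("side");s=state();print(s["t"],s["eef_pos"])
cv2.imwrite("pics/topF.png",b);cv2.imwrite("pics/sideF.png",c)
b0=cv2.imread("pics/top.png");c0=cv2.imread("pics/side.png")
for n,im in(("0",b0),("F",b)):
    print(n,"red",blobs(im,(180,155,228,202),*RED)[0][:1],"head",blobs(im,(355,155,390,228),*WHT)[0][:1],"weights",[blobs(im,q,(0,0,130),(180,60,255),60)[0][:1] for q in((225,212,252,252),(312,226,338,265))])
for n,im in(("0",c0),("F",c)):
    print(n,"red",blobs(im,(178,220,240,290),*RED)[0][:1],"brass",blobs(im,(240,165,270,205),(10,90,60),(21,255,255),4)[0][:1],"head",blobs(im,(235,105,305,150),*WHT)[0][:1],"flask",blobs(im,(170,100,210,170),(100,80,40),(130,255,255),40)[0][:1],"bottle",blobs(im,(138,180,172,235),(3,80,20),(20,255,200),40)[0][:1])
E
```

```text
26.5 [464.23135533 113.27199735 272.63551151]
0 red [(87, [198.74, 180.02], [194, 175, 11, 11])] head [(151, [375.25, 169.49], [369, 163, 14, 14])] weights [[(480, [238.81, 231.45], [231, 216, 16, 32])], [(488, [325.9, 245.24], [318, 229, 16, 33])]]
F red [(95, [198.64, 180.0], [193, 175, 12, 11])] head [(153, [375.59, 169.54], [369, 163, 14, 14])] weights [[], [(487, [325.94, 245.23], [318, 229, 16, 34])]]
0 red [(149, [216.67, 244.03], [210, 236, 15, 16])] brass [(37, [254.03, 178.86], [251, 176, 7, 7])] head [(92, [250.75, 115.24], [245, 111, 13, 9])] flask [(331, [190.72, 140.73], [178, 129, 24, 22])] bottle [(373, [151.78, 204.38], [141, 194, 22, 22])]
F red [(155, [216.55, 243.81], [210, 236, 15, 16])] brass [(32, [253.88, 182.09], [251, 179, 6, 7])] head [(91, [250.91, 115.08], [245, 111, 13, 9])] flask [(328, [190.78, 140.73], [178, 130, 24, 21])] bottle [(373, [151.77, 204.27], [141, 194, 22, 21])]
```

The red stop is fully out, the pin is still down, the mallet is home and the loose things are unmoved. Weight_a is hidden by the arm in this view, but nothing went near it. I wait a moment for the head to turn back, then hand in.

Emit:
move_arm:
  commands:
    - [[0,0,0.5],[0,0,0],0.8]
    - [[0,0,0],[0,0,0],0.8]
    - [[0,0,0],[0,0,0],0.8]
    - [[0,0,0],[0,0,0],0.8]
    - [[0,0,0],[0,0,0],0.8]
    - [[0,0,0],[0,0,0],0.8]
    - [[0,0,0],[0,0,0],0.8]
    - [[0,0,0],[0,0,0],0.8]
    - [[0,0,0],[0,0,0],0.8]
    - [[0,0,0],[0,0,0],0.8]

```text
t: 27.5
eef_pos: [464.1, 112.6, 277.5]
tcp_rot: [2.855, -0.485, 0.38]
ft_force: [-0.4, 0.8, -0.1]
opening: 0.799
grip_force: 0.0
```

```bash
python3 -c "
from cell import env
print(env.job_done())"
```

```text
the job is handed in; nothing more can be done
None
```

Handed in at about 27.5 s with the robot touching nothing: stop pushed in until caught, pin knocked down with the mallet and staying down, mallet back in its cradle to about 1 mm, stop turned clockwise and fully out again; the hand-in returned no verdict, and one steel weight was hidden by the arm in the last check.

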